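Show the handle joint of a fresh jug on the banding wheel

ROBOT

A 6-joint arm with a two-finger parallel gripper is mounted at the origin on the work surface. World frame = base frame: x ahead of the robot, y to its left, z up, the work surface at z = 0. Lengths are in m, angles in rad, forces in N, time in s.
With the tool pointing down it reaches from about 0.3 to 0.775 m from the base axis. Payload 14.6 kg.
Tool frame: the origin (TCP) lies between the finger pads; the fingertips stand 19 mm ahead of it and the grasp point (between the pads) is the TCP (ctrl.finger_overhang is the distance from the TCP to the fingertips, in m); z points along the fingers, y is the direction in which the jaws open and shut (so a half turn about z gives the same grasp; the last joint's range is limited). The gripper opens to 94 mm and grips with 3 to 60 N. Pads are 16 mm wide; open, the fingers measure 119 mm over their backs; the gripper's body (75 mm by 177 mm) begins 78 mm behind the grasp point.
Start: joints at [-1.218, 0.3, 1.521, -0, 1.321, -0.067], TCP at [0.224, -0.502, 0.224] pointing down, gripper open.
Joint ranges: [-3.03, 3.03], [-0.79, 2.21], [0.23, 2.52], [-1.04, 4.18], [0, 3.07], [-2.55, 2.55]. Speed limits (rad/s): [2.22, 2.22, 2.57, 3.14, 3.14, 3.14].

INTERFACE

Orientations are given as [roll, pitch, yaw] about the fixed x, y, z axes, in that order (R = Rz(yaw) Ry(pitch) Rx(roll)).
In Python, from station import ctrl gives the robot as it stands.
- The arm moves only by the tool send_rows, never from a script. Its argument "series" is a list of rows, each a list of 7 numbers: the turn, a rotation vector about the tool's x, y, z in degrees, then the shift along the tool's x, y, z in m, then the gripper's target within -1 to 1 (fully open at 1, half-way at 0, shut at -1). A call has 1 to 8 rows; each row is the pose to reach, as a shift and turn from the pose commanded when the call began, along the tool's axes at that moment; what a row does not reach only later rows make up. A row lasts 1/10 s, in which the tool goes at most 50 mm and 8.59 degrees, less where a joint would pass 70% of its speed; a pose out of reach is approached as far as the arm can. A call with a gripper value outside its range is refused whole. The fingers move at their own pace and stop on an object; "force" is the grip in N (left out, the last holds). Time passes only in rows, so rows that repeat a pose let the fingers close. It gives the time, the measured TCP pose, the force and the opening at its end, in the units of the state.
- ctrl.get_obs(): the state, without advancing time (a new reading comes with each control period).
- ctrl.camera(name): name is "scene" or "top" or "wrist"; returns a dict with "pixels" (400x640x3 uint8, red, green, blue), "z_map" (400x640 float32, m along the optical axis (not along the pixel's ray), 0 where there is no reading), "fov_y" (degrees; the focal length in pixels is half the picture's height over the tangent of half this angle, whatever the lens; pixels are square), "cx", "cy" (the principal point, pixels), "k1" (the pictures are not rectified: a ray, as slopes to the right and down, at radius r is drawn at 1 + k1 r^2 times it, then the intrinsics apply), "R" (3x3) and "t" (3): a world point X has camera coordinates R X + t. Camera axes: x right, y down, z forward; pixel columns grow to the right and rows downward; lengths in m; the calibration is good to about 2 mm. A picture is of the moment at which its call begins.
- ctrl.hand_in(): hands the job in, once; it reports no verdict.
The state is a dict: "time_s": time; "qpos": joint angles; "joint_vel": joint speeds; "tau": joint torques, N m; "ee_pos": TCP position; "eef_rot": TCP orientation; "force": force on the tool from outside, world axes, zero at the start; "moment": the same for the moment, N m; "grip_width": finger opening in m.
Only numpy, scipy, OpenCV 4.12 (cv2) and the standard library are available. Lean on these libraries where they do the work, as an engineer would, in place of code of your own. Each camera call takes 0.05 s, during which the arm holds its last target.

TASK

You are showing a student the handle of a leather-hard jug that stands on a banding wheel and is still too soft to touch. With the fingertips, gently push the edge of the square bat under the jug to turn the wheel until the jug's handle faces straight to the front (the robot's side of the bench); then point down at the top of the handle with the fingertips about two centimetres above it, keep pointing for two full seconds, and take the hand well away. Never touch the jug itself, and leave the mug, clay, tiles and wooden knife where they are.

Things in the scene. Friction and masses are not known exactly. Their poses are not given: they have to be found in the camera images.
- banding_wheel: Potter's banding wheel (hand turntable), dark cast-iron foot 156 mm across that does not move, its light metal head 200 mm across at 70 to 80 mm above the bench, hidden under the bat. Origin: on the upright turning axis, at bench height. Its axes are parallel to the world's: x away from the robot, so the front is -x.
- turntable (a joint): Turning angle of the wheel head with the bat and the jug, rad, counter-clockwise positive seen from above. At 0 (and at 2 pi, a full turn) the handle faces straight to the front, -x; at pi/2 it faces -y. It starts anywhere from 0.9 to 5.38 and turns freely either way past full turns (stops only at -12 and 12). Smooth and a little stiff: about 1 N on the bat's edge near a corner turns it, and it stops almost at once when no longer pushed.
- bat: Square plywood bat, 240 x 240 x 12 mm, pinned on the wheel head and turning with it; underside 80 mm and top 92 mm above the bench. Origin: centre of its underside, on the turning axis. Its sides are parallel to its own x and y; the jug's handle points along its -x, over the middle of one side. It overhangs the head, so a fingertip beside it can reach below its underside. The bench below it is free. Meet it slowly: a fast finger knocks it hard.
- jug: Leather-hard clay jug, grey-brown, 140 mm high, belly 112 mm and rim 87 mm across, fixed at the centre of the bat. Origin: centre of its underside, 92 mm above the bench, on the turning axis. One loop handle on its -x side reaching 94 mm from the axis; a small pouring spout on its +x side reaching 64 mm. Its rim is 232 mm above the bench, the spout tip 235 mm.
- handle_top (a point): Topmost point of the upper surface of the jug's handle (a round strap 14 mm thick): 64 mm from the turning axis along the jug's -x, 227 mm above the bench.
- mug: Bystander: loose clay mug, 80 mm across, 92 mm high, with a handle; origin centre of its underside.
- clay_ball: Bystander: loose ball of clay with a flat foot, 88 mm across, 78 mm high; origin centre of its underside.
- tile_stack: Bystander: loose stack of three square tiles, 120 x 120 mm, 30 mm high; origin centre of its underside.
- wood_knife: Bystander: loose wooden modelling knife, about 170 mm long along its x, 9 mm high, lying on the bench; origin on its underside near its middle.

How it is judged:
By the outcome, as a careful person would: the job done as asked, in the order asked, and still so for the second after the job is handed in, with the robot touching nothing.
It also fails if it takes over 72 s, if anything falls off the work surface, if the arm or the gripper's body presses on something with over 40 N, if the wrist force passes 120 N, or if a joint passes its speed limit or range.

## Working session

There is one attempt and no reset: what is moved stays moved. The work goes in short steps, Python scripts to look and compute and a tool call to move; the robot and the scene stay as the last step left them, time stands still between calls to the robot, and variables do not carry over. Pictures are saved under pics/ and viewed, and the job is handed in when it is done.

Besides the shell and the picture viewer there is one more tool, called after "Call:" as name(argument=value, ...) on one line, values as JSON. send_rows: Moves the arm, as the interface text tells. Its arguments: {"type":"object","properties":{"series":{"type":"array"},"force":{"type":"number"}},"required":["series"]}

```bash
mkdir -p pics; ls
cat > h.py <<'E'
from station import ctrl
import numpy as np, cv2
def cam(name,save=None):
    d=ctrl.camera(name)
    if save: cv2.imwrite('pics/'+save+'.png',cv2.cvtColor(d['pixels'],cv2.COLOR_RGB2BGR))
    return d
def cloud(d):
    z=d['z_map']; H,W=z.shape
    f=H/2/np.tan(np.radians(d['fov_y'])/2)
    K=np.array([[f,0,d['cx']],[0,f,d['cy']],[0,0,1.]])
    u,v=np.meshgrid(np.arange(W),np.arange(H))
    p=np.stack([u,v],-1).reshape(-1,1,2).astype(np.float64)
    n=cv2.undistortPoints(p,K,np.array([d['k1'],0,0,0.])).reshape(H,W,2)
    P=np.dstack([n[...,0]*z,n[...,1]*z,z])
    X=(P-d['t'])@d['R']
    X[z==0]=np.nan
    return X
E
python3 - <<'E'
from h import *
o=ctrl.get_obs(); print(o)
for n in ('scene','top','wrist'):
    d=cam(n,n+'0'); print(n,d['fov_y'],d['k1'],-d['R'].T@d['t'])
    np.save(n+'0.npy',cloud(d));
E
```

```text
pics
{'time_s': 0.0, 'qpos': array([-1.21760988e+00,  3.00451802e-01,  1.52159787e+00, -1.16594300e-05,
        1.32068118e+00, -6.65915757e-02]), 'joint_vel': array([ 8.78647454e-06,  4.29541299e-04,  3.94641206e-04, -1.00750172e-04,
       -7.68022207e-04,  4.88941584e-05]), 'tau': array([ 3.90716332e-04, -5.31806874e+01, -3.52736342e+01,  7.08390889e-02,
        2.44322070e-02, -5.12011843e-05]), 'ee_pos': array([ 0.22407132, -0.50202023,  0.2238898 ]), 'eef_rot': array([-3.14045622e+00, -6.44702233e-05,  4.19780876e-01]), 'force': array([ 0.33600898, -0.61267316,  0.34541106]), 'moment': array([-0.05545045, -0.01779623,  0.00205187]), 'grip_width': 0.09409155948357635}
scene 46.74165190977465 -0.1209476852479166 [1.28297   0.3279913 1.2588084]
top 46.95383805549671 -0.03845101920858881 [0.39003981 0.00585273 1.36900626]
wrist 65.98814082142323 0.0036029151292545406 [ 0.29533489 -0.46980132  0.38472861]
```

View pics/top0.png

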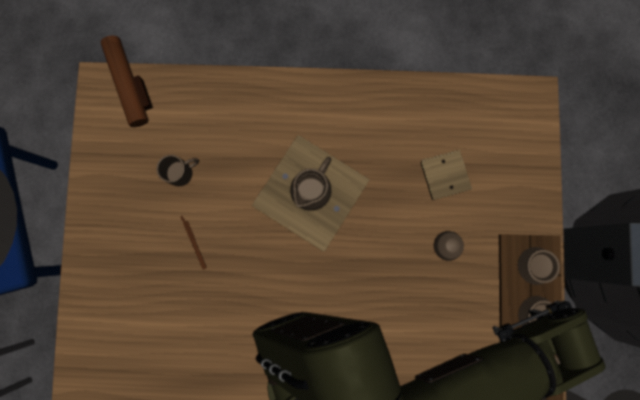

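View pics/scene0.png

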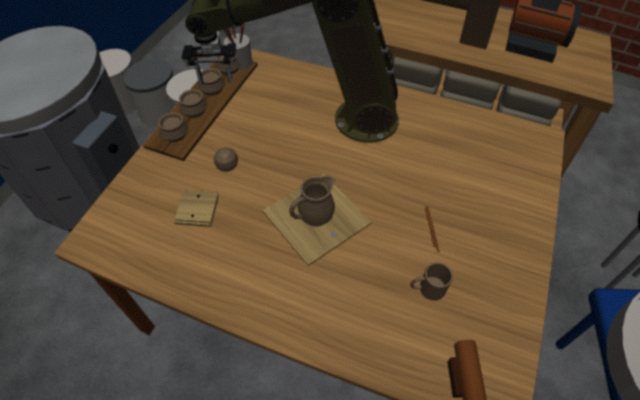

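Run:
```python
import numpy as np,cv2
X=np.load('top0.npy').reshape(-1,3); X=X[~np.isnan(X[:,0])]
# bat top
m=(abs(X[:,2]-.092)<.006)&(X[:,0]>.2)
P=X[m]
# grid map of heights
hm=(X[:,2]>.015)
# clusters via image labels
Xi=np.load('top0.npy'); ms=((Xi[...,2]>.006)).astype(np.uint8)
n,l,s,c=cv2.connectedComponentsWithStats(ms)
for i in range(1,n):
    if s[i,4]>60:
        q=Xi[l==i]; print(s[i],q.min(0).round(3),q.max(0).round(3),np.median(q,0).round(3))
```

```text
[ 100   36   54   92 2229] [0.737 0.504 0.006] [1.014 0.668 0.07 ] [0.859 0.572 0.055]
[ 252  135  117  116 7160] [ 0.388 -0.154  0.006] [0.732 0.182 0.239] [0.544 0.017 0.094]
[ 420  150   52   50 1744] [ 0.546 -0.461  0.006] [ 0.697 -0.307  0.039] [ 0.619 -0.381  0.03 ]
[155 155  45  32 902] [0.564 0.344 0.006] [0.653 0.486 0.101] [0.609 0.416 0.05 ]
[180 216  28  53 215] [0.326 0.314 0.006] [0.476 0.401 0.021] [0.389 0.352 0.01 ]
[433 229  32  33 728] [ 0.366 -0.442  0.006] [ 0.46  -0.341  0.085] [ 0.412 -0.377  0.067]
[  253   234   352   166 27433] [-0.04  -0.731  0.006] [0.451 0.167 0.697] [ 0.217 -0.285  0.544]
```

```bash
cat >> h.py <<'E'
def fit(X):
    Q=X.reshape(-1,3); Q=Q[~np.isnan(Q[:,0])]
    m=(abs(Q[:,2]-.092)<.005)&(abs(Q[:,0]-.56)<.25)&(abs(Q[:,1])<.25)
    P=Q[m][:,:2]
    r=cv2.minAreaRect(P.astype(np.float32)*1000)
    j=Q[(Q[:,2]>.212)&(Q[:,2]<.25)&(abs(Q[:,0]-.56)<.15)&(abs(Q[:,1])<.15)]
    return r,P,j
E
python3 - <<'E'
from h import *
X=np.load('top0.npy'); r,P,j=fit(X); print(r,len(P),np.median(X.reshape(-1,3)[:,2]))
c=np.array(r[0])/1000
d=j[:,:2]-c; R=np.hypot(*d.T); 
print(len(j),j[:,2].max(),R.max()); k=R>.053
a=np.degrees(np.arctan2(d[k,1],d[k,0])); print(np.c_[R[k],a,j[k,2]].round(3)[::4])
X=np.load('scene0.npy'); r,P,j=fit(X); print(r,len(P))
E
```

```text
((548.185302734375, 17.80377197265625), (240.41848754882812, 237.9599609375), 59.01176071166992) 5285 nan
616 0.23922991246735467 0.08530016369680575
[[ 8.40000e-02 -2.80510e+01  2.13000e-01]
 [ 8.00000e-02 -2.93090e+01  2.19000e-01]
 [ 7.60000e-02 -2.87980e+01  2.22000e-01]
 [ 8.20000e-02 -3.46940e+01  2.18000e-01]
 [ 7.50000e-02 -3.15570e+01  2.24000e-01]
 [ 7.00000e-02 -2.72090e+01  2.20000e-01]
 [ 7.50000e-02 -3.41600e+01  2.22000e-01]
 [ 6.80000e-02 -3.05330e+01  2.26000e-01]
 [ 7.50000e-02 -3.67070e+01  2.19000e-01]
 [ 6.60000e-02 -3.15360e+01  2.24000e-01]
 [ 5.90000e-02 -2.72000e+01  2.29000e-01]
 [ 6.50000e-02 -3.48740e+01  2.27000e-01]
 [ 5.80000e-02 -3.05850e+01  2.29000e-01]
 [ 6.50000e-02 -3.77670e+01  2.24000e-01]
 [ 5.60000e-02 -3.16460e+01  2.25000e-01]
 [ 5.40000e-02 -3.32330e+01  2.26000e-01]
 [ 5.50000e-02 -3.88750e+01  2.25000e-01]
 [ 5.60000e-02  1.41049e+02  2.33000e-01]
 [ 5.50000e-02  1.46838e+02  2.35000e-01]
 [ 5.70000e-02  1.48548e+02  2.38000e-01]
 [ 6.00000e-02  1.47784e+02  2.37000e-01]
 [ 5.50000e-02  1.55957e+02  2.32000e-01]
 [ 6.00000e-02  1.52898e+02  2.35000e-01]]
((548.0413818359375, 14.519302368164062), (244.7679443359375, 242.205078125), 59.32654571533203) 3429
```

The bat's centre is at about (0.548, 0.017). The handle points to -31°, so θ is about 149° and I will turn it clockwise. I'll sweep one closed fingertip around the front and left, pushing beside one corner.

Call:
send_rows(series=[[0,0,-7.8,0.0142,-0.0133,0,-1],[0,0,-15.6,0.0284,-0.0266,0,-1],[0,0,-23.4,0.0426,-0.0399,0,-1],[0,0,-31.2,0.0568,-0.0532,0,-1],[0,0,-39.0,0.071,-0.0665,0,-1],[0,0,-46.8,0.0852,-0.0798,0,-1],[0,0,-54.6,0.0994,-0.0931,0,-1],[0,0,-62.4,0.1136,-0.1064,0,-1]], force=10)

```text
time_s: 0.95
ee_pos: [0.2847, -0.358, 0.2243]
eef_rot: [-3.141, -0.0, 1.514]
force: [-0.1, -0.1, 0.8]
grip_width: 0.0333
```

```bash
cat >> h.py <<'E'
C=np.array([.548,.017])
def st():
    o=ctrl.get_obs(); p=o['ee_pos']; v=p[:2]-C
    print('t',round(o['time_s'],2),'p',p.round(4),'rpy',np.degrees(o['eef_rot']).round(2),'q',np.degrees(o['qpos']).round(1),'F',o['force'].round(2),'w',round(o['grip_width'],4),'R',np.hypot(*v).round(4),'a',np.degrees(np.arctan2(v[1],v[0])).round(2)%360)
    return o
def rel(x,y,z,yaw):
    from scipy.spatial.transform import Rotation as T
    o=ctrl.get_obs(); M=T.from_euler('xyz',o['eef_rot'])
    print('shift',M.inv().apply(np.array([x,y,z])-o['ee_pos']).round(4),'turn',np.degrees((M.inv()*T.from_euler('xyz',[180,0,yaw],degrees=True)).as_rotvec()).round(2))
E
python3 -c "
from h import *
st();rel(.4064,-.0715,.224,212)"
```

```text
t 0.95 p [ 0.2847 -0.358   0.2243] rpy [-1.7999e+02 -1.0000e-02  8.6770e+01] q [-56.1   5.3 101.4   0.   73.3 -52.9] F [-0.12 -0.11  0.76] w 0.0333 R 0.4582 a 234.92000000000002
shift [0.2929 0.1054 0.0003] turn [ 1.0000e-02 -2.0000e-02 -1.2523e+02]
```

Call:
send_rows(series=[[0,0,-7.8,0.0183,0.0066,0,-1],[0,0,-15.6,0.0366,0.0132,0,-1],[0,0,-23.4,0.0549,0.0198,0,-1],[0,0,-31.2,0.0732,0.0264,0,-1],[0,0,-39.0,0.0915,0.033,0,-1],[0,0,-46.8,0.1098,0.0396,0,-1],[0,0,-54.6,0.1281,0.0462,0,-1],[0,0,-62.4,0.1464,0.0528,0,-1]])

```text
time_s: 1.75
ee_pos: [0.3464, -0.2151, 0.2243]
eef_rot: [3.142, -0.0, 2.604]
force: [0.7, -0.4, -0.1]
grip_width: 0.0001
```

```bash
python3 -c "
from h import *
st();rel(.4064,-.0715,.224,212)"
```

```text
t 1.75 p [ 0.3464 -0.2151  0.2243] rpy [ 1.8000e+02 -2.0000e-02  1.4917e+02] q [-37.   -1.4 108.3   0.   73.1 -96.2] F [ 0.7  -0.36 -0.11] w 0.0001 R 0.3074 a 229.03
shift [0.0221 0.154  0.0003] turn [ 1.000e-02 -1.000e-02 -6.283e+01]
```

Call:
send_rows(series=[[0,0,-7.9,0.0028,0.0193,0,-1],[0,0,-15.8,0.0055,0.0385,0,-1],[0,0,-23.6,0.0083,0.0578,0,-1],[0,0,-31.4,0.011,0.077,0,-1],[0,0,-39.3,0.0138,0.0963,0,-1],[0,0,-47.1,0.0166,0.1155,0,-1],[0,0,-55.0,0.0193,0.1348,0,-1],[0,0,-62.8,0.0221,0.154,0,-1]])

```text
time_s: 2.55
ee_pos: [0.4072, -0.0719, 0.2244]
eef_rot: [3.141, -0.0, -2.583]
force: [-0.1, -0.7, -1.4]
grip_width: 0.0008
```

```bash
python3 -c "
from h import *
st();d=cam('scene','s1');r,P,j=fit(cloud(d));print(r);cam('wrist','w1');rel(.4064,-.0715,.085,212)"
```

```text
t 2.55 p [ 0.4072 -0.0719  0.2244] rpy [ 1.7999e+02 -1.0000e-02 -1.4802e+02] q [ -15.1   -0.6  107.5   -0.    73.1 -137.1] F [-0.05 -0.69 -1.41] w 0.0008 R 0.1665 a 212.26
((548.4036254882812, 14.194305419921875), (245.28060913085938, 241.98959350585938), 59.30727767944336)
shift [0.0009 0.0004 0.1393] turn [ 0.02 -0.   -0.06]
```

View pics/s1.png

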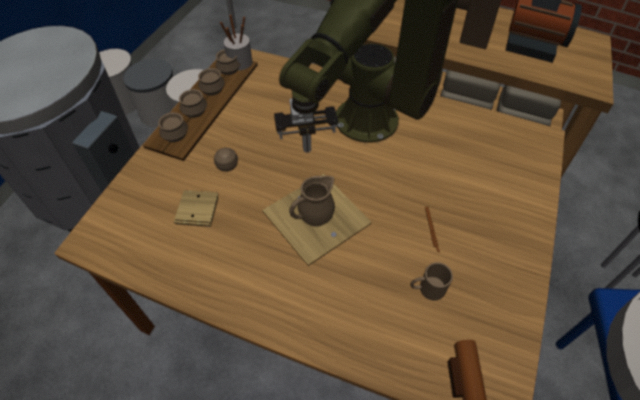

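View pics/w1.png

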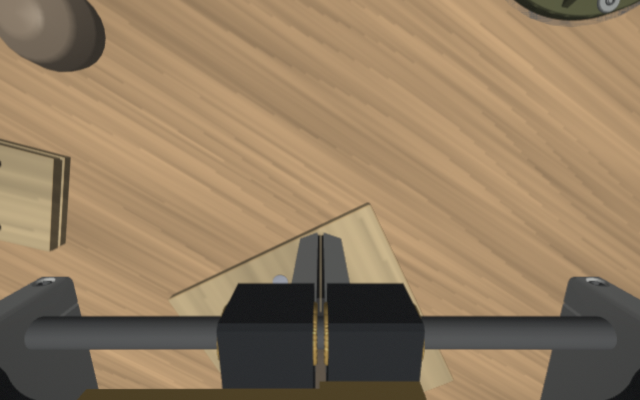

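The scene view shows the gripper in front of the bat with its tip near pixel (307,148). The jug and bystanders haven't moved. I'll check the finger gap against the wrist depth before going down.

```bash
python3 -c "
from h import *
o=st();d=ctrl.camera('wrist');X=cloud(d);np.save('w1.npy',X)
Q=X.reshape(-1,3);Q=Q[~np.isnan(Q[:,0])]
m=(abs(Q[:,2]-.092)<.006);P=Q[m][:,:2]-C;print(m.sum(),np.median(Q[m][:,2]))
for a in (239,239-90):
  n=np.array([np.cos(np.radians(a)),np.sin(np.radians(a))]);h=P@n
  print(a,np.percentile(h,[95,99,99.8]).round(4), 'finger',((o['ee_pos'][:2]-C)@n).round(4))
# best angle for the edge
r=cv2.minAreaRect(P.astype(np.float32)*1000);print(r)
f=(abs(Q[:,0]-o['ee_pos'][0])<.03)&(abs(Q[:,1]-o['ee_pos'][1])<.03)&(Q[:,2]>.195)&(Q[:,2]<.23);print(f.sum(),Q[f].min(0),Q[f].max(0))
"
```

```text
t 2.65 p [ 0.4074 -0.0714  0.2243] rpy [ 179.98   -0.   -148.06] q [ -15.    -0.6  107.5    0.    73.1 -137. ] F [ 0.45 -0.52  0.37] w 0.0007 R 0.1661 a 212.15
8816 0.09239989370431342
239 [0.1204 0.1211 0.1214] finger 0.1482
149 [0.1154 0.1177 0.1182] finger 0.075
((1.293701171875, -1.58270263671875), (241.7640380859375, 241.0665283203125), 59.11272430419922)
582 [ 0.39294647 -0.08588107  0.20497877] [ 0.40662742 -0.06458275  0.22996217]
```

Call:
send_rows(series=[[0,0,0,-0.0005,-0.0005,0.02,-1],[0,0,0,-0.001,-0.001,0.04,-1],[0,0,0,-0.001,-0.001,0.06,-1],[0,0,0,-0.001,-0.001,0.08,-1],[0,0,0,-0.001,-0.001,0.1,-1],[0,0,0,-0.001,-0.001,0.12,-1],[0,0,0,-0.001,-0.001,0.132,-1],[0,0,0,-0.001,-0.001,0.139,-1]])

```text
time_s: 3.5
ee_pos: [0.4078, -0.0736, 0.0845]
eef_rot: [3.141, -0.001, -2.593]
force: [-0.3, -0.5, 0.1]
grip_width: 0.0003
```

```bash
sed -i 's/C=np.array.*/C=np.array([.5485,.016])/' h.py; python3 -c "
from h import *
st()
import math
for s in (.5,.75,1.0,1.25,1.5):
  print(s,[[round(s*k,2),round(.167*(math.cos(math.radians(s*k))-1),4),round(.167*math.sin(math.radians(s*k)),4)] for k in range(1,9)])"
```

```text
t 3.5 p [ 0.4078 -0.0736  0.0845] rpy [ 1.7995e+02 -6.0000e-02 -1.4856e+02] q [ -15.3   10.9  116.1   -0.    53.1 -136.7] F [-0.26 -0.46  0.12] w 0.0003 R 0.1668 a 212.49
0.5 [[0.5, -0.0, 0.0015], [1.0, -0.0, 0.0029], [1.5, -0.0001, 0.0044], [2.0, -0.0001, 0.0058], [2.5, -0.0002, 0.0073], [3.0, -0.0002, 0.0087], [3.5, -0.0003, 0.0102], [4.0, -0.0004, 0.0116]]
0.75 [[0.75, -0.0, 0.0022], [1.5, -0.0001, 0.0044], [2.25, -0.0001, 0.0066], [3.0, -0.0002, 0.0087], [3.75, -0.0004, 0.0109], [4.5, -0.0005, 0.0131], [5.25, -0.0007, 0.0153], [6.0, -0.0009, 0.0175]]
1.0 [[1.0, -0.0, 0.0029], [2.0, -0.0001, 0.0058], [3.0, -0.0002, 0.0087], [4.0, -0.0004, 0.0116], [5.0, -0.0006, 0.0146], [6.0, -0.0009, 0.0175], [7.0, -0.0012, 0.0204], [8.0, -0.0016, 0.0232]]
1.25 [[1.25, -0.0, 0.0036], [2.5, -0.0002, 0.0073], [3.75, -0.0004, 0.0109], [5.0, -0.0006, 0.0146], [6.25, -0.001, 0.0182], [7.5, -0.0014, 0.0218], [8.75, -0.0019, 0.0254], [10.0, -0.0025, 0.029]]
1.5 [[1.5, -0.0001, 0.0044], [3.0, -0.0002, 0.0087], [4.5, -0.0005, 0.0131], [6.0, -0.0009, 0.0175], [7.5, -0.0014, 0.0218], [9.0, -0.0021, 0.0261], [10.5, -0.0028, 0.0304], [12.0, -0.0036, 0.0347]]
```

Contact should come after about 9-10°. I'll go 8° at 0.75-1.25°/row, then continue slowly.

Call:
send_rows(series=[[0,0,0.75,0,0.0022,0,-1],[0,0,1.5,-0.0001,0.0044,0,-1],[0,0,2.25,-0.0001,0.0066,0,-1],[0,0,3.0,-0.0002,0.0087,0,-1],[0,0,3.75,-0.0004,0.0109,0,-1],[0,0,4.5,-0.0005,0.0131,0,-1],[0,0,5.25,-0.0007,0.0153,0,-1],[0,0,6.0,-0.0009,0.0175,0,-1]])

```text
time_s: 4.3
ee_pos: [0.3999, -0.0575, 0.0855]
eef_rot: [-3.142, 0.0, -2.695]
force: [0.5, -0.1, 0.7]
grip_width: 0.0006
```

Call:
send_rows(series=[[0,0,0.5,0,0.0015,0,-1],[0,0,1.0,0,0.0029,0,-1],[0,0,1.5,-0.0001,0.0044,0,-1],[0,0,2.0,-0.0001,0.0058,0,-1],[0,0,2.5,-0.0002,0.0073,0,-1],[0,0,3.0,-0.0002,0.0087,0,-1],[0,0,3.5,-0.0003,0.0102,0,-1],[0,0,4.0,-0.0004,0.0116,0,-1]])

```text
time_s: 5.1
ee_pos: [0.3953, -0.0469, 0.0854]
eef_rot: [-3.142, -0.0, -2.764]
force: [-0.2, -1.2, 0.1]
grip_width: 0.0003
```

Call:
send_rows(series=[[0,0,0.75,0,0.0022,0,-1],[0,0,1.5,-0.0001,0.0044,0,-1],[0,0,2.25,-0.0001,0.0066,0,-1],[0,0,3.0,-0.0002,0.0087,0,-1],[0,0,3.75,-0.0004,0.0109,0,-1],[0,0,4.5,-0.0005,0.0131,0,-1],[0,0,5.25,-0.0007,0.0153,0,-1],[0,0,6.0,-0.0009,0.0175,0,-1]])

```text
time_s: 5.9
ee_pos: [0.3896, -0.0302, 0.0855]
eef_rot: [3.142, -0.0, -2.869]
force: [0.3, -0.9, 0.4]
grip_width: 0.0005
```

```bash
python3 -c "
from h import *
st();d=cam('scene','s2');r,P,j=fit(cloud(d));print(r)"
```

```text
t 5.9 p [ 0.3896 -0.0302  0.0855] rpy [ 180.     -0.   -164.41] q [  -9.8    7.9  119.5    0.    52.6 -115.4] F [ 0.31 -0.95  0.42] w 0.0005 R 0.1654 a 196.23
((544.4202880859375, 10.27398681640625), (256.7417907714844, 242.2074432373047), 51.023826599121094)
```

View pics/s2.png

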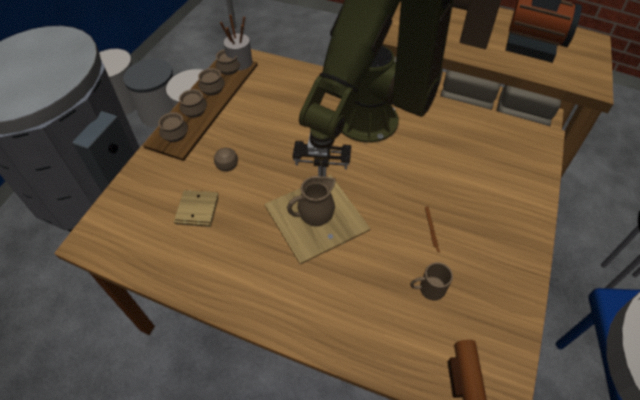

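The bat has turned about 7° at under 1.5 N. I'll continue the sweep.

Call:
send_rows(series=[[0,0,1.25,0,0.0036,0,-1],[0,0,2.5,-0.0002,0.0073,0,-1],[0,0,3.75,-0.0004,0.0109,0,-1],[0,0,5.0,-0.0006,0.0146,0,-1],[0,0,6.25,-0.001,0.0182,0,-1],[0,0,7.5,-0.0014,0.0218,0,-1],[0,0,8.75,-0.0019,0.0254,0,-1],[0,0,10.0,-0.0025,0.029,0,-1]])

```text
time_s: 6.75
ee_pos: [0.3843, -0.0017, 0.0855]
eef_rot: [3.142, -0.0, -3.044]
force: [-0.5, -0.4, 0.4]
grip_width: 0.0006
```

Call:
send_rows(series=[[0,0,1.25,0,0.0036,0,-1],[0,0,2.5,-0.0002,0.0073,0,-1],[0,0,3.75,-0.0004,0.0109,0,-1],[0,0,5.0,-0.0006,0.0146,0,-1],[0,0,6.25,-0.001,0.0182,0,-1],[0,0,7.5,-0.0014,0.0218,0,-1],[0,0,8.75,-0.0019,0.0254,0,-1],[0,0,10.0,-0.0025,0.029,0,-1]])

```text
time_s: 7.55
ee_pos: [0.3839, 0.0275, 0.0855]
eef_rot: [3.142, -0.0, 3.065]
force: [0.7, -0.7, 0.1]
grip_width: 0.0004
```

Call:
send_rows(series=[[0,0,1.25,0,0.0036,0,-1],[0,0,2.5,-0.0002,0.0073,0,-1],[0,0,3.75,-0.0004,0.0109,0,-1],[0,0,5.0,-0.0006,0.0146,0,-1],[0,0,6.25,-0.001,0.0182,0,-1],[0,0,7.5,-0.0014,0.0218,0,-1],[0,0,8.75,-0.0019,0.0254,0,-1],[0,0,10.0,-0.0025,0.029,0,-1]])

```text
time_s: 8.35
ee_pos: [0.3886, 0.0562, 0.0855]
eef_rot: [3.142, -0.0, 2.89]
force: [-0.0, -0.3, -0.1]
grip_width: 0.0004
```

Call:
send_rows(series=[[0,0,1.25,0,0.0036,0,-1],[0,0,2.5,-0.0002,0.0073,0,-1],[0,0,3.75,-0.0004,0.0109,0,-1],[0,0,5.0,-0.0006,0.0146,0,-1],[0,0,6.25,-0.001,0.0182,0,-1],[0,0,7.5,-0.0014,0.0218,0,-1],[0,0,8.75,-0.0019,0.0254,0,-1],[0,0,10.0,-0.0025,0.029,0,-1]])

```text
time_s: 9.15
ee_pos: [0.3983, 0.0837, 0.0854]
eef_rot: [3.142, -0.0, 2.715]
force: [-0.7, -0.8, -0.4]
grip_width: 0.0004
```

```bash
python3 -c "
from h import *
st();d=cam('scene','s3');r,P,j=fit(cloud(d));print(r);cam('top','t3')"
```

```text
t 9.15 p [0.3983 0.0837 0.0854] rpy [180.    -0.   155.56] q [  6.7   9.9 117.2   0.   53.  -58.9] F [-0.69 -0.79 -0.44] w 0.0004 R 0.1648 a 155.72
((541.6695556640625, 13.499740600585938), (259.1416320800781, 240.52760314941406), 10.822937965393066)
```

View pics/s3.png

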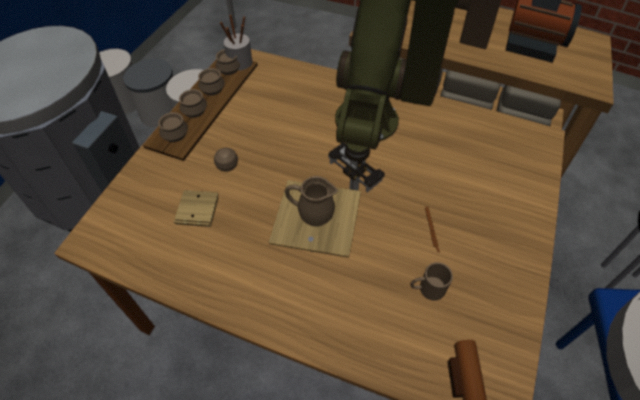

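View pics/t3.png

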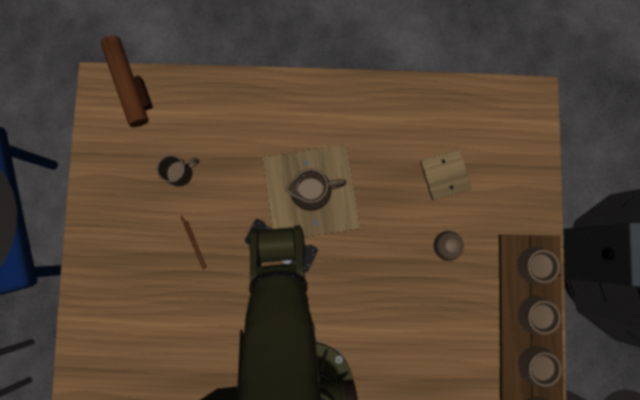

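```bash
python3 -c "
from h import *
X=cloud(ctrl.camera('top')).reshape(-1,3)
m=(X[:,2]>.15)&(X[:,0]>0)&(X[:,0]<.5)
X=X[m]; X=X[np.hypot(X[:,0]-.5485,X[:,1]-.016)>.11]
for a in np.arange(0.1,.5,.03):
  q=X[abs(X[:,0]-a)<.015]
  if len(q): print(round(a,2),len(q),np.percentile(q[:,2],[5,50,97]).round(3),q[:,1].min().round(3),q[:,1].max().round(3))
"
```

```text
0.1 18 [0.405 0.417 0.426] 0.147 0.173
0.13 2 [0.577 0.58  0.583] -0.014 -0.014
0.16 1445 [0.58  0.615 0.629] -0.014 0.127
0.19 1899 [0.559 0.587 0.609] -0.009 0.13
0.22 1635 [0.53  0.558 0.576] -0.005 0.132
0.25 1367 [0.505 0.531 0.548] -0.001 0.133
0.28 1134 [0.474 0.503 0.522] 0.007 0.129
0.31 993 [0.426 0.47  0.493] 0.016 0.132
0.34 915 [0.347 0.44  0.461] 0.011 0.134
0.37 849 [0.206 0.368 0.421] -0.003 0.138
0.4 867 [0.207 0.374 0.395] -0.005 0.177
0.43 539 [0.207 0.362 0.375] 0.028 0.174
0.46 81 [0.187 0.208 0.212] 0.12 0.159
```

The wrist stays above about 0.28 m, the jug's top is at 0.235 m, and they are also clear sideways. I'll continue.

Call:
send_rows(series=[[0,0,1.25,0,0.0036,0,-1],[0,0,2.5,-0.0002,0.0073,0,-1],[0,0,3.75,-0.0004,0.0109,0,-1],[0,0,5.0,-0.0006,0.0146,0,-1],[0,0,6.25,-0.001,0.0182,0,-1],[0,0,7.5,-0.0014,0.0218,0,-1],[0,0,8.75,-0.0019,0.0254,0,-1],[0,0,10.0,-0.0025,0.029,0,-1]])

```text
time_s: 10.1
ee_pos: [0.4126, 0.1091, 0.0855]
eef_rot: [3.142, 0.0, 2.54]
force: [-0.9, 0.4, -0.5]
grip_width: 0.0004
```

Call:
send_rows(series=[[0,0,1.25,0,0.0036,0,-1],[0,0,2.5,-0.0002,0.0073,0,-1],[0,0,3.75,-0.0004,0.0109,0,-1],[0,0,5.0,-0.0006,0.0146,0,-1],[0,0,6.25,-0.001,0.0182,0,-1],[0,0,7.5,-0.0014,0.0218,0,-1],[0,0,8.75,-0.0019,0.0254,0,-1],[0,0,10.0,-0.0025,0.029,0,-1]])

```text
time_s: 10.9
ee_pos: [0.4311, 0.1316, 0.0855]
eef_rot: [3.142, 0.0, 2.366]
force: [-0.5, -1.1, 0.2]
grip_width: 0.0006
```

Call:
send_rows(series=[[0,0,1.25,0,0.0036,0,-1],[0,0,2.5,-0.0002,0.0073,0,-1],[0,0,3.75,-0.0004,0.0109,0,-1],[0,0,5.0,-0.0006,0.0146,0,-1],[0,0,6.25,-0.001,0.0182,0,-1],[0,0,7.5,-0.0014,0.0218,0,-1],[0,0,8.75,-0.0019,0.0254,0,-1],[0,0,10.0,-0.0025,0.029,0,-1]])

```text
time_s: 11.7
ee_pos: [0.4532, 0.1506, 0.0854]
eef_rot: [-3.142, 0.0, 2.191]
force: [-0.9, -0.2, 0.3]
grip_width: 0.0002
```

Call:
send_rows(series=[[0,0,1.25,0,0.0036,0,-1],[0,0,2.5,-0.0002,0.0073,0,-1],[0,0,3.75,-0.0004,0.0109,0,-1],[0,0,5.0,-0.0006,0.0146,0,-1],[0,0,6.25,-0.001,0.0182,0,-1],[0,0,7.5,-0.0014,0.0218,0,-1],[0,0,8.75,-0.0019,0.0254,0,-1],[0,0,10.0,-0.0025,0.029,0,-1]])

```text
time_s: 12.5
ee_pos: [0.4782, 0.1654, 0.0855]
eef_rot: [3.142, -0.0, 2.017]
force: [-0.3, 0.3, 0.3]
grip_width: 0.0004
```

```bash
python3 -c "
from h import *
st();d=cam('scene','s4');r,P,j=fit(cloud(d));print(r)"
```

```text
t 12.5 p [0.4782 0.1654 0.0855] rpy [180.    -0.   115.55] q [ 14.9  21.1 102.1   0.   56.7 -10.6] F [-0.27  0.29  0.32] w 0.0004 R 0.1651 a 115.18
((548.5912475585938, 15.294143676757812), (243.67599487304688, 243.20982360839844), 60.827938079833984)
```

View pics/s4.png

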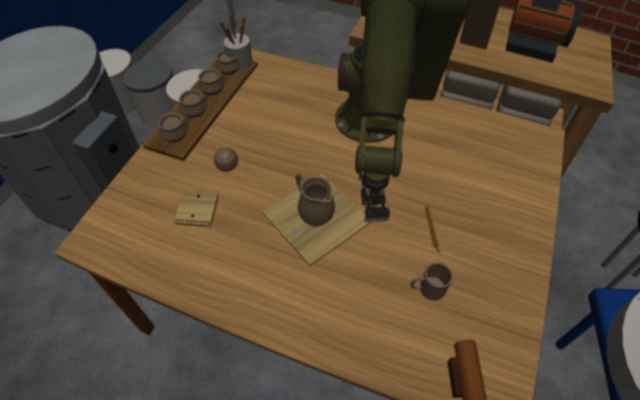

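Call:
send_rows(series=[[0,0,1.25,0,0.0036,0,-1],[0,0,2.5,-0.0002,0.0073,0,-1],[0,0,3.75,-0.0004,0.0109,0,-1],[0,0,5.0,-0.0006,0.0146,0,-1],[0,0,6.25,-0.001,0.0182,0,-1],[0,0,7.5,-0.0014,0.0218,0,-1],[0,0,8.75,-0.0019,0.0254,0,-1],[0,0,10.0,-0.0025,0.029,0,-1]])

```text
time_s: 13.35
ee_pos: [0.5055, 0.1757, 0.0854]
eef_rot: [3.142, 0.0, 1.842]
force: [-1.2, -0.4, 0.1]
grip_width: 0.0007
```

Call:
send_rows(series=[[0,0,1.25,0,0.0036,0,-1],[0,0,2.5,-0.0002,0.0073,0,-1],[0,0,3.75,-0.0004,0.0109,0,-1],[0,0,5.0,-0.0006,0.0146,0,-1],[0,0,6.25,-0.001,0.0182,0,-1],[0,0,7.5,-0.0014,0.0218,0,-1],[0,0,8.75,-0.0019,0.0254,0,-1],[0,0,10.0,-0.0025,0.029,0,-1]])

```text
time_s: 14.15
ee_pos: [0.5341, 0.181, 0.0854]
eef_rot: [-3.142, 0.0, 1.668]
force: [-0.0, 0.3, -0.0]
grip_width: 0.0004
```

Call:
send_rows(series=[[0,0,1.25,0,0.0036,0,-1],[0,0,2.5,-0.0002,0.0073,0,-1],[0,0,3.75,-0.0004,0.0109,0,-1],[0,0,5.0,-0.0006,0.0146,0,-1],[0,0,6.25,-0.001,0.0182,0,-1],[0,0,7.5,-0.0014,0.0218,0,-1],[0,0,8.75,-0.0019,0.0254,0,-1],[0,0,10.0,-0.0025,0.029,0,-1]])

```text
time_s: 14.95
ee_pos: [0.5632, 0.1813, 0.0854]
eef_rot: [-3.142, -0.0, 1.493]
force: [0.0, 0.0, -1.1]
grip_width: 0.0006
```

```bash
python3 -c "
from h import *
st();d=cam('scene','s5');r,P,j=fit(cloud(d));print(r);cam('top','t5')"
```

```text
t 14.95 p [0.5632 0.1813 0.0854] rpy [-180.     -0.     85.55] q [14.3 30.7 87.7  0.  61.6 18.8] F [ 0.04  0.05 -1.07] w 0.0006 R 0.166 a 84.92
((548.406005859375, 14.918701171875), (245.14048767089844, 239.8925323486328), 31.27016258239746)
```

View pics/s5.png

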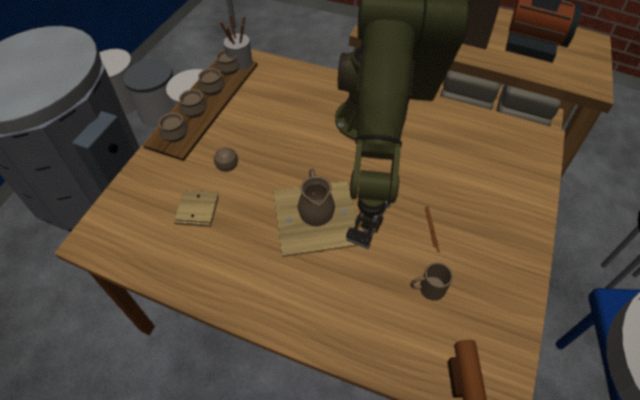

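View pics/t5.png

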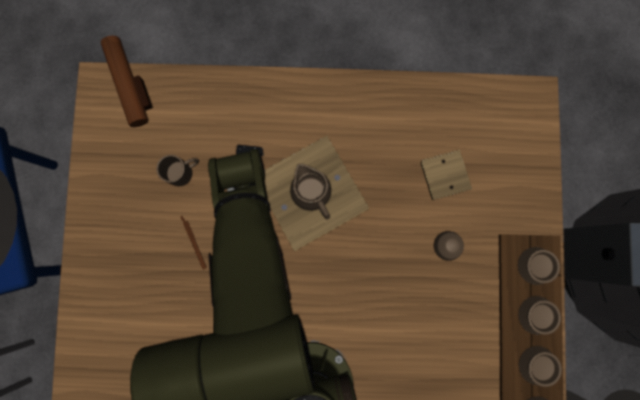

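Call:
send_rows(series=[[0,0,1.25,0,0.0036,0,-1],[0,0,2.5,-0.0002,0.0073,0,-1],[0,0,3.75,-0.0004,0.0109,0,-1],[0,0,5.0,-0.0006,0.0146,0,-1],[0,0,6.25,-0.001,0.0182,0,-1],[0,0,7.5,-0.0014,0.0218,0,-1],[0,0,8.75,-0.0019,0.0254,0,-1],[0,0,10.0,-0.0025,0.029,0,-1]])

```text
time_s: 15.85
ee_pos: [0.5919, 0.1766, 0.0854]
eef_rot: [3.142, -0.0, 1.319]
force: [-0.7, 0.7, -0.6]
grip_width: 0.0006
```

Call:
send_rows(series=[[0,0,1.25,0,0.0036,0,-1],[0,0,2.5,-0.0002,0.0073,0,-1],[0,0,3.75,-0.0004,0.0109,0,-1],[0,0,5.0,-0.0006,0.0146,0,-1],[0,0,6.25,-0.001,0.0182,0,-1],[0,0,7.5,-0.0014,0.0218,0,-1],[0,0,8.75,-0.0019,0.0254,0,-1],[0,0,10.0,-0.0025,0.029,0,-1]])

```text
time_s: 16.65
ee_pos: [0.6194, 0.1669, 0.0855]
eef_rot: [3.142, -0.0, 1.144]
force: [-0.6, 1.4, 0.2]
grip_width: 0.0004
```

```bash
python3 -c "
from h import *
st();d=cam('scene','s6');r,P,j=fit(cloud(d));print(r);d=cam('top','t6');r,P,j=fit(cloud(d));print(r)"
```

```text
t 16.65 p [0.6194 0.1669 0.0855] rpy [180.    -0.    65.55] q [11.8 36.4 78.5  0.  65.1 36.3] F [-0.6   1.45  0.18] w 0.0004 R 0.1668 a 64.84
((546.0609130859375, 28.5975341796875), (245.15904235839844, 268.2723388671875), 11.786772727966309)
((550.98095703125, 4.848358154296875), (237.82952880859375, 213.7617950439453), 11.649124145507812)
```

View pics/t6.png

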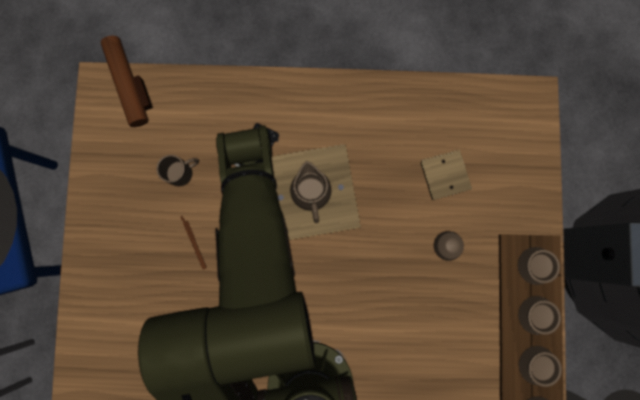

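View pics/s6.png

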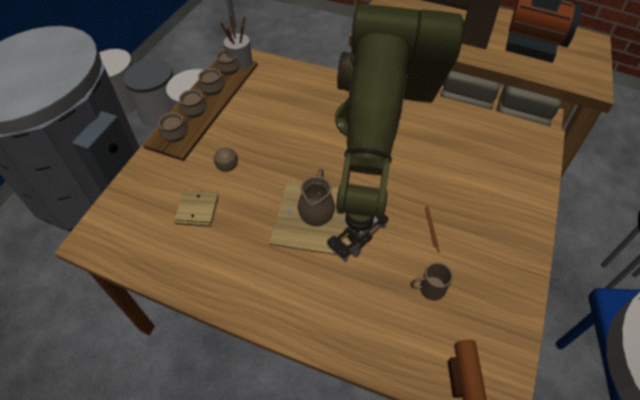

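Call:
send_rows(series=[[0,0,1.25,0,0.0036,0,-1],[0,0,2.5,-0.0002,0.0073,0,-1],[0,0,3.75,-0.0004,0.0109,0,-1],[0,0,5.0,-0.0006,0.0146,0,-1],[0,0,6.25,-0.001,0.0182,0,-1],[0,0,7.5,-0.0014,0.0218,0,-1],[0,0,8.75,-0.0019,0.0254,0,-1],[0,0,10.0,-0.0025,0.029,0,-1]])

```text
time_s: 17.55
ee_pos: [0.6447, 0.1527, 0.0855]
eef_rot: [-3.142, -0.0, 0.969]
force: [-0.8, 0.5, 0.1]
grip_width: 0.0007
```

```bash
cat >> h.py <<'E'
def edges(X):
    # edge lines of bat: right side (-y) binned by x ; near/far sides binned by y
    r,P,j=fit(X); out={}
    for nm,b,v,sg in (('right',0,1,-1),('front',1,0,-1),('far',1,0,1),('left',0,1,1)):
        c=C[b]; L=[]
        for u in np.arange(c-.1,c+.1,.006):
            q=P[abs(P[:,b]-u)<.003][:,v]
            q=q[abs(q-C[v]-sg*.12)<.03]
            if len(q)>2: L.append((u,(sg*np.sort(sg*q))[-1]))
        L=np.array(L)
        if len(L)<8: continue
        for _ in range(4):
            k=np.polyfit(L[:,0],L[:,1],1); e=L[:,1]-np.polyval(k,L[:,0]); L=L[abs(e)<max(2*e.std(),.001)]
        ang=np.degrees(np.arctan(k[0]))*(1 if b==0 else -1)
        out[nm]=(round(ang,2),round(np.polyval(k,C[b]),4),len(L))
    return out
E
python3 -c "
from h import *
st()
for n in('scene','top'):
  d=cam(n,n+'7');print(n,edges(cloud(d)))"
```

```text
t 17.55 p [0.6447 0.1527 0.0855] rpy [-180.     -0.     55.55] q [10.2 38.9 74.3  0.  66.8 44.6] F [-0.76  0.45  0.05] w 0.0007 R 0.1671 a 54.84
scene {'right': (np.float64(2.21), np.float64(-0.1041), 27), 'far': (np.float64(1.73), np.float64(0.6691), 26)}
top {'right': (np.float64(2.11), np.float64(-0.1005), 34), 'front': (np.float64(1.64), np.float64(0.4312), 25), 'far': (np.float64(1.82), np.float64(0.6652), 33)}
```

View pics/top7.png

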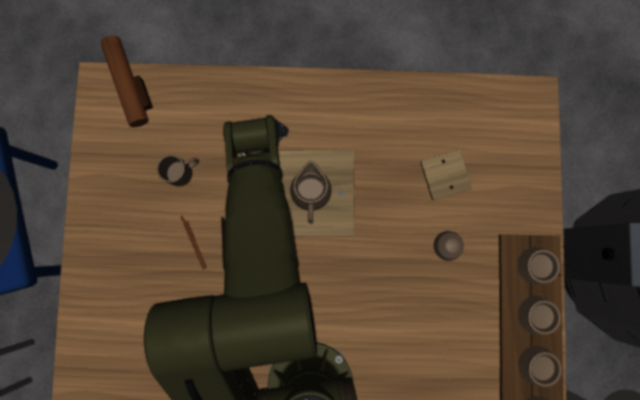

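About 1.9° remains, and all the edges agree. I'll finish with a slow push.

Call:
send_rows(series=[[0,0,0.5,0,0.0015,0,-1],[0,0,1.0,0,0.0029,0,-1],[0,0,1.4,-0.0001,0.0041,0,-1],[0,0,1.7,-0.0001,0.005,0,-1],[0,0,1.9,-0.0001,0.0055,0,-1],[0,0,1.9,-0.0001,0.0055,0,-1]])

```text
time_s: 18.25
ee_pos: [0.649, 0.1496, 0.0854]
eef_rot: [3.142, -0.0, 0.938]
force: [-0.2, 1.2, 0.7]
grip_width: 0.0005
```

```bash
python3 -c "
from h import *
st()
for n in('scene','top'):
  d=cam(n,n+'8');print(n,edges(cloud(d)))"
```

```text
t 18.25 p [0.649  0.1496 0.0854] rpy [180.    -0.    53.74] q [ 9.8 39.3 73.6 -0.  67.  46.1] F [-0.19  1.17  0.69] w 0.0005 R 0.1672 a 53.05
scene {'right': (np.float64(-0.12), np.float64(-0.1039), 33), 'far': (np.float64(0.23), np.float64(0.6686), 26)}
top {'right': (np.float64(0.04), np.float64(-0.1008), 34), 'front': (np.float64(-0.02), np.float64(0.4308), 24), 'far': (np.float64(-0.11), np.float64(0.6656), 33)}
```

The handle is aligned to within about 0.2°. I'll back off and rise.

Call:
send_rows(series=[[0,0,0,0.004,-0.003,0,-1],[0,0,0,0.012,-0.009,0,-1],[0,0,0,0.024,-0.018,0,-1],[0,0,0,0.032,-0.024,-0.01,-1],[0,0,0,0.032,-0.024,-0.055,-1],[0,0,0,0.032,-0.024,-0.1,-1],[0,0,0,0.032,-0.024,-0.145,-1],[0,0,0,0.032,-0.024,-0.185,-1]])

```text
time_s: 19.15
ee_pos: [0.6482, 0.1907, 0.274]
eef_rot: [3.14, -0.002, 0.939]
force: [-1.1, 1.0, -0.8]
grip_width: 0.0005
```

Call:
send_rows(series=[[0,0,0,0,0,-0.03,-1],[0,0,0,0,0,-0.06,-1],[0,0,0,0,0,-0.07,-1],[0,0,0,0,0,-0.07,-1]])

```text
time_s: 19.55
ee_pos: [0.6486, 0.1903, 0.3417]
eef_rot: [3.14, -0.002, 0.939]
force: [0.2, 0.1, -0.3]
grip_width: 0.0004
```

```bash
python3 -c "
from h import *
st();rel(.484,.017,.34,53.7)
for n in('scene','top'):
  d=cam(n,n+'9');X=cloud(d);print(n,edges(X));r,P,j=fit(X);
  q=j[(j[:,2]<.24)&(j[:,0]<.492)&(abs(j[:,1]-.016)<.03)];print(len(q),q[:,:2].mean(0) if len(q) else '',q[:,2].max() if len(q) else '')"
```

```text
t 19.55 p [0.6486 0.1903 0.3417] rpy [ 1.7991e+02 -1.0000e-01  5.3780e+01] q [13.2 32.1 51.1 -0.  96.7 49.5] F [ 0.19  0.09 -0.33] w 0.0004 R 0.201 a 60.13
shift [-0.237  -0.0304  0.0012] turn [ 0.09 -0.1   0.08]
scene {'right': (np.float64(-0.22), np.float64(-0.1036), 33), 'far': (np.float64(0.51), np.float64(0.6686), 31), 'left': (np.float64(-0.09), np.float64(0.1343), 26)}
32 [0.4805154  0.01589021] 0.2295159917901802
top {'right': (np.float64(0.02), np.float64(-0.1008), 34), 'front': (np.float64(0.06), np.float64(0.4306), 32), 'far': (np.float64(-0.12), np.float64(0.6653), 29), 'left': (np.float64(6.86), np.float64(0.1282), 33)}
63 [0.47724023 0.0174321 ] 0.23099001601523603
```

View pics/scene9.png

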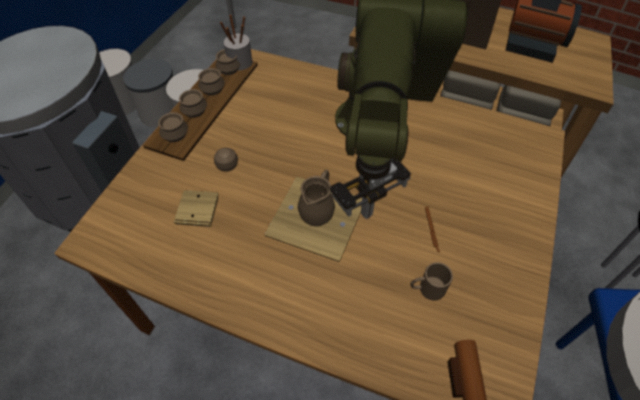

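The handle faces the robot and the hand is clear, with its tip at z = 0.32. I'll move over the handle.

Call:
send_rows(series=[[0,0,0,-0.03,-0.004,0,-1],[0,0,0,-0.065,-0.008,0,-1],[0,0,0,-0.1,-0.013,0,-1],[0,0,0,-0.135,-0.017,0,-1],[0,0,0,-0.17,-0.022,0,-1],[0,0,0,-0.205,-0.026,0,-1],[0,0,0,-0.227,-0.029,0,-1],[0.1,-0.1,0,-0.237,-0.0304,0,-1]])

```text
time_s: 20.45
ee_pos: [0.4826, 0.0155, 0.3394]
eef_rot: [-3.139, 0.003, 0.937]
force: [0.1, -0.1, -0.5]
grip_width: 0.0005
```

```bash
python3 -c "
from h import *
st();rel(.484,.017,.266,53.7)"
```

```text
t 20.45 p [0.4826 0.0155 0.3394] rpy [-1.7982e+02  1.6000e-01  5.3690e+01] q [-2.5  4.9 86.6 -0.  88.7 33.8] F [ 0.11 -0.13 -0.45] w 0.0005 R 0.0659 a 180.41
shift [0.0022 0.0005 0.0734] turn [-0.18  0.16 -0.01]
```

Call:
send_rows(series=[[0,0,0,0.0005,0,0.02,-1],[0,0,0,0.0005,0,0.04,-1],[0,0,0,0.0005,0,0.055,-1],[0,0,0,0.0005,0,0.066,-1],[0,0,0,0.0005,0,0.072,-1],[0,0,0,0.0005,0,0.074,-1],[0,0,0,0.0005,0,0.074,-1]])

```text
time_s: 21.15
ee_pos: [0.4841, 0.0169, 0.2665]
eef_rot: [-3.14, 0.002, 0.938]
force: [-0.2, -0.3, 0.6]
grip_width: 0.0006
```

```bash
python3 -c "
from h import *
st();rel(.484,.017,.266,53.7);cam('scene','s10')
d=cam('wrist','w10');X=cloud(d).reshape(-1,3);X=X[(abs(X[:,0]-.484)<.03)&(abs(X[:,1]-.017)<.03)]
for a,b in ((.2,.236),(.24,.262)):
  q=X[(X[:,2]>a)&(X[:,2]<b)];print(len(q),q.min(0).round(3) if len(q) else '',q.max(0).round(3) if len(q) else '')"
```

```text
t 21.15 p [0.4841 0.0169 0.2665] rpy [-1.799e+02  1.000e-01  5.376e+01] q [-2.3  7.  93.8 -0.  79.3 33.9] F [-0.25 -0.33  0.63] w 0.0006 R 0.0644 a 179.17
shift [-0.     -0.0002  0.0005] turn [-0.1   0.1   0.06]
1307 [ 0.457 -0.008  0.2  ] [0.514 0.04  0.234]
256 [0.481 0.018 0.248] [0.5   0.033 0.262]
```

View pics/s10.png

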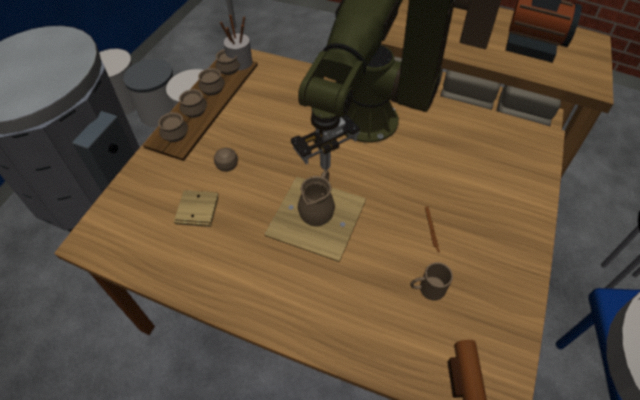

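View pics/w10.png

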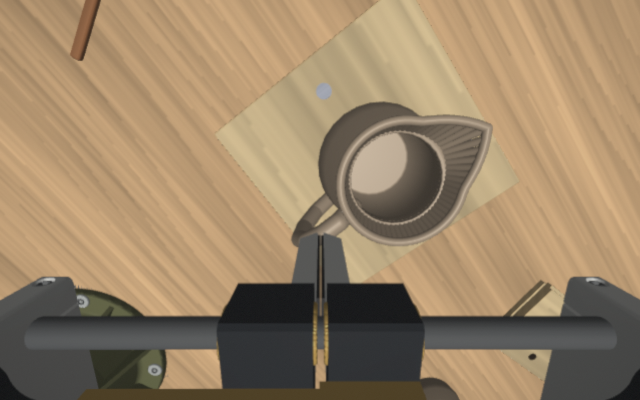

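The wrist view shows the fingertips (about 320,235) right over the handle (about 320,215). They are about 20 mm above it. I'll hold for over 3 s.

Call:
send_rows(series=[[0,0,0,0,0,0,-1],[0,0,0,0,0,0,-1],[0,0,0,0,0,0,-1],[0,0,0,0,0,0,-1],[0,0,0,0,0,0,-1],[0,0,0,0,0,0,-1],[0,0,0,0,0,0,-1],[0,0,0,0,0,0,-1]])

```text
time_s: 22.05
ee_pos: [0.484, 0.0169, 0.2664]
eef_rot: [-3.14, 0.002, 0.938]
force: [0.2, 0.7, -0.2]
grip_width: 0.0004
```

Call:
send_rows(series=[[0,0,0,0,0,0,-1],[0,0,0,0,0,0,-1],[0,0,0,0,0,0,-1],[0,0,0,0,0,0,-1],[0,0,0,0,0,0,-1],[0,0,0,0,0,0,-1],[0,0,0,0,0,0,-1],[0,0,0,0,0,0,-1]])

```text
time_s: 22.85
ee_pos: [0.484, 0.0169, 0.2665]
eef_rot: [-3.14, 0.002, 0.938]
force: [0.2, -0.2, 0.7]
grip_width: 0.0004
```

Call:
send_rows(series=[[0,0,0,0,0,0,-1],[0,0,0,0,0,0,-1],[0,0,0,0,0,0,-1],[0,0,0,0,0,0,-1],[0,0,0,0,0,0,-1],[0,0,0,0,0,0,-1],[0,0,0,0,0,0,-1],[0,0,0,0,0,0,-1]])

```text
time_s: 23.65
ee_pos: [0.484, 0.0168, 0.2665]
eef_rot: [-3.14, 0.002, 0.938]
force: [-0.1, 0.9, 0.1]
grip_width: 0.0006
```

Call:
send_rows(series=[[0,0,0,0,0,0,-1],[0,0,0,0,0,0,-1],[0,0,0,0,0,0,-1],[0,0,0,0,0,0,-1],[0,0,0,0,0,0,-1],[0,0,0,0,0,0,-1],[0,0,0,0,0,0,-1],[0,0,0,0,0,0,-1]])

```text
time_s: 24.45
ee_pos: [0.484, 0.0168, 0.2665]
eef_rot: [-3.14, 0.002, 0.938]
force: [-0.3, 0.3, -0.1]
grip_width: 0.0005
```

Call:
send_rows(series=[[0,0,0,0,0,-0.01,-1],[0,0,0,0,0,-0.025,-1],[0,0,0,0,0,-0.045,-1],[0,0,0,0,0,-0.065,-1],[0,0,0,0,0,-0.085,-1],[0,0,0,0,0,-0.105,-1],[0,0,0,0,0,-0.12,-1],[0,0,0,0,0,-0.125,-1]])

```text
time_s: 25.25
ee_pos: [0.4844, 0.0169, 0.3936]
eef_rot: [3.141, 0.0, 0.938]
force: [0.2, 0.2, -0.5]
grip_width: 0.0006
```

```bash
python3 -c "
from h import *
st();rel(.25,-.42,.39,53.7)"
```

```text
t 25.25 p [0.4844 0.0169 0.3936] rpy [1.7997e+02 1.0000e-02 5.3750e+01] q [-2.3  4.6 80.  -0.  95.3 33.9] F [ 0.16  0.18 -0.49] w 0.0006 R 0.0641 a 179.22
shift [-0.4909  0.0692  0.0037] turn [0.03 0.01 0.05]
```

Call:
send_rows(series=[[0,0,0,-0.025,0.0035,0,-1],[0,0,0,-0.055,0.008,0,-1],[0,0,0,-0.085,0.012,0,-1],[0,0,0,-0.115,0.016,0,-1],[0,0,0,-0.145,0.02,0,-1],[0,0,0,-0.175,0.0245,0,-1],[0,0,0,-0.205,0.029,0,-1],[0,0,0,-0.235,0.033,0,-1]])

```text
time_s: 26.05
ee_pos: [0.3711, -0.193, 0.3917]
eef_rot: [-3.14, 0.002, 0.938]
force: [0.4, -0.1, -0.2]
grip_width: 0.0004
```

Call:
send_rows(series=[[0,0,0,-0.03,0.004,0,-1],[0,0,0,-0.06,0.0085,0,-1],[0,0,0,-0.09,0.013,0,-1],[0,0,0,-0.12,0.017,0,-1],[0,0,0,-0.15,0.021,0,-1],[0,0,0,-0.18,0.025,0,-1],[0,0,0,-0.2,0.028,0,-1],[0,0,0,-0.2,0.028,0,-1]])

```text
time_s: 26.85
ee_pos: [0.2753, -0.3713, 0.3915]
eef_rot: [-3.139, 0.001, 0.936]
force: [-0.3, -0.4, -0.0]
grip_width: 0.0005
```

```bash
python3 -c "
from h import *
st()
for n in('scene','top'):
  d=cam(n,n+'11');X=cloud(d);print(n,edges(X))
a=np.load('top0.npy')
for nm,y0,y1,x0,x1 in (('mug',150,192,150,205),('knife',210,275,175,212),('tile',145,205,415,475),('ball',225,266,430,470)):
  for Z in (a,X):
    q=Z[y0:y1,x0:x1].reshape(-1,3);q=q[q[:,2]>.005];print(nm,np.median(q,0).round(4),len(q))
"
```

```text
t 26.85 p [ 0.2753 -0.3713  0.3915] rpy [-1.7983e+02  8.0000e-02  5.3610e+01] q [-57.9   1.6  83.4  -0.1  95.1 -21.5] F [-0.25 -0.43 -0.04] w 0.0005 R 0.474 a 234.8
scene {'right': (np.float64(0.12), np.float64(-0.1037), 33), 'front': (np.float64(-0.21), np.float64(0.4288), 18), 'far': (np.float64(-0.1), np.float64(0.6694), 28), 'left': (np.float64(0.09), np.float64(0.1344), 30)}
top {'right': (np.float64(-0.06), np.float64(-0.1011), 30), 'front': (np.float64(-0.06), np.float64(0.4308), 34), 'far': (np.float64(-0.07), np.float64(0.6656), 34), 'left': (np.float64(-0.26), np.float64(0.1343), 31)}
mug [0.6087 0.4152 0.0366] 1051
mug [0.6082 0.4163 0.0377] 1058
knife [0.3987 0.3527 0.0071] 497
knife [0.4002 0.3563 0.007 ] 507
tile [ 0.6187 -0.3809  0.0298] 1862
tile [ 0.619  -0.3811  0.03  ] 1837
ball [ 0.4124 -0.3775  0.0656] 791
ball [ 0.4121 -0.3771  0.0657] 778
```

View pics/top11.png

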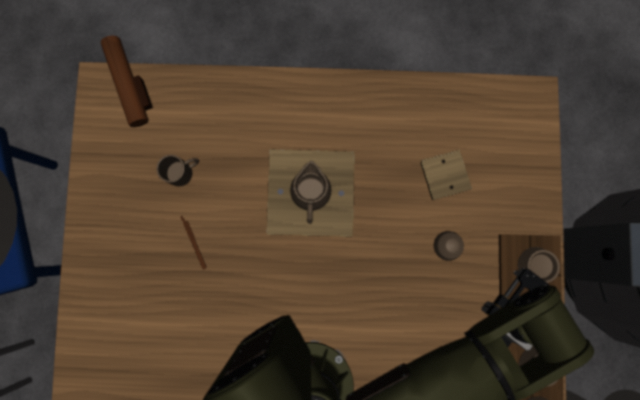

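```bash
python3 -c "
from h import *
print(ctrl.hand_in())"
```

```text
the job is handed in; nothing more can be done
None
```

I turned the wheel about 149° clockwise until the jug's handle faced straight to the front, and handed the job in at about 27 s of the 72 s allowed.

- **Turning:** I pushed one edge of the bat near a corner with the closed fingertips. The force readings, taken at the end of each move, stayed at about 1.5 N or less.
- **Pointing:** I held the fingertips about 20 mm above the top of the handle for over 3 s, then moved the hand up and well away.
- **Last checks:** The bat's edges are within about 0.3° of square in both cameras, with the handle towards the robot. At the end the hand was about 0.47 m from the wheel's axis and touching nothing.
- **Bystanders:** The mug, clay ball and tiles measure within about 1 mm of their start positions. The knife sits at the same place in the picture. Its measured median moved 3–4 mm, which I put down to depth noise because the arm never went near it.
- **Disagreement:** The two cameras differ by about 3–4 mm on some bat edge positions, but this did not affect the measured angle. One top-view reading of the left edge (6.9°) was wrong because the arm blocked it; the clear view at the end gave -0.3°.

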